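Sort freshly finished cabinet fittings into their trays

ROBOT

A 6-joint arm with a two-finger parallel gripper is mounted at the origin on the work surface. World frame = base frame: x ahead of the robot, y to its left, z up, the work surface at z = 0. Lengths are in m, angles in rad, forces in N, time in s.
With the tool pointing down it reaches from about 0.3 to 0.775 m from the base axis. Payload 14.6 kg.
Tool frame: the origin (TCP) lies on the centre line of the jaws, within the pads' length; the fingertips stand 25 mm ahead of it and the grasp point (between the pads) lies 6 mm ahead of it (ctrl.tip_reach is the distance from the TCP to the fingertips, in m); z points along the fingers, y is the line along which they close (so a half turn about z gives the same grasp; the last joint's range is limited). The gripper opens to 94 mm and grips with 3 to 60 N. Pads are 16 mm wide; open, the fingers measure 119 mm over their backs; the gripper's body (75 mm by 177 mm) begins 78 mm behind the grasp point.
Start: joints at [1.152, 0.3, 1.521, -0, 1.321, -0.067], TCP at [0.19, 0.516, 0.23] pointing down, gripper open.
Joint ranges: [-3.03, 3.03], [-0.79, 2.21], [0.23, 2.52], [-1.04, 4.18], [0, 3.07], [-2.55, 2.55]. Speed limits (rad/s): [2.22, 2.22, 2.57, 3.14, 3.14, 3.14].

INTERFACE

Orientations are given as [roll, pitch, yaw] about the fixed x, y, z axes, in that order (R = Rz(yaw) Ry(pitch) Rx(roll)).
In Python, from station import ctrl gives the robot as it stands. The module is installed in compiled form; this text tells all that it offers.
- The arm moves only by the tool apply_moves, never from a script. Its argument "deltas" is a list of rows, each a list of 7 numbers: the closure in counts, from 0 (fully open) to 255 (shut), then the shift along the world's x, y, z in cm, then the turn, a rotation vector about the world's x, y, z in rad. In form: [[jaw, tx, ty, tz, ax, ay, az], ...]. A call has 1 to 10 rows; each row shifts and turns the commanded pose from where the row before left it; what a row does not reach is not made up. A row lasts 1/10 s, in which the tool goes at most 50 mm and 8.59 degrees, less where a joint would pass 70% of its speed; a pose out of reach is approached as far as the arm can. A call with a gripper value outside its range is refused whole. The fingers move at their own pace and stop on an object; "grip_force" is the grip in N (left out, the last holds). Time passes only in rows, so rows that do not move let the fingers close. It gives the time, the measured TCP pose, the force, the opening and the grip force at its end, in the units of the state.
- ctrl.get_obs(): the state, without advancing time (a new reading comes with each control period).
- ctrl.camera(name): name is "scene" or "top" or "wrist"; returns a dict with "img" (420x560x3 uint8, red, green, blue), "K" (3x3 intrinsics, pixels), "k1" (the pictures are not rectified: a ray, as slopes to the right and down, at radius r is drawn at 1 + k1 r^2 times it, then the intrinsics apply), "pose" (4x4, takes a point from camera to world coordinates); the wrist camera has in their place "hand_eye" (4x4, takes a point from camera to tool coordinates, whose origin is the TCP and whose axes are the flange's). Camera axes: x right, y up, looking along -z (the intrinsics and any distortion apply to the point x, -y, -z); pixel columns grow to the right and rows downward; lengths in m; the calibration is good to about 2 mm. A picture is of the moment at which its call begins: read the wrist's pose just before it. There is no depth.
- ctrl.hand_in(): hands the job in; it is judged then, once.
The state is a dict: "time_s": time; "qpos": joint angles; "joint_vel": joint speeds; "tau": joint torques, N m; "ee_pos": TCP position; "eef_rot": TCP orientation; "force": force on the tool from outside, world axes, zero at the start; "moment": the same for the moment, N m; "grip_width": finger opening in m; "grip_force": force on a finger pad.
Only numpy, scipy, OpenCV 4.12 (cv2) and the standard library are available. Lean on these libraries where they do the work, as an engineer would, in place of code of your own. Each camera call takes 0.05 s, during which the arm holds its last target. There are 200 camera calls.

TASK

Sort the beech fittings on the finishing bench: both round knobs into the round steel dish, both bar pulls lengthwise and side by side into the long tray, and the square foot into the square tray. Set each one down on the tray floor, standing the way it stands now, not dropped, tipped or resting on a rim or another fitting. Leave the little jar that stands among them where it is.

Things in the scene. Friction and masses are not known exactly. Their poses are not given: they have to be found in the camera images.
- knob_a: Turned beech drawer knob, mushroom-shaped, round: base 30 mm across, waist 24 mm at 10 mm height, head 38 mm across with a straight rim from 18 to 28 mm above the bench, top at 34 mm; about 45 g. Stands on its base. Origin: centre of its underside; z up. One of two alike; either may go anywhere in the dish.
- knob_b: Turned beech drawer knob, mushroom-shaped, round: base 30 mm across, waist 24 mm at 10 mm height, head 38 mm across with a straight rim from 18 to 28 mm above the bench, top at 34 mm; about 45 g. Stands on its base. Origin: centre of its underside; z up. One of two alike; either may go anywhere in the dish.
- pull_a: Beech bar pull (drawer handle): a bar 110 mm long, 16 mm wide and 12 mm thick, top at 26 mm, its underside 14 mm above the bench, on two posts 16 mm square centred 44 mm either side of the middle; about 60 g. Stands on its posts. Origin: under the middle, at the height of the posts' undersides; y runs along the bar, z up. One of two alike.
- pull_b: Beech bar pull (drawer handle): a bar 110 mm long, 16 mm wide and 12 mm thick, top at 26 mm, its underside 14 mm above the bench, on two posts 16 mm square centred 44 mm either side of the middle; about 60 g. Stands on its posts. Origin: under the middle, at the height of the posts' undersides; y runs along the bar, z up. One of two alike.
- foot: Square beech furniture foot: a base plate 50 x 50 mm, 10 mm thick, with a 36 x 36 mm block on it up to 46 mm height, sides parallel; about 90 g. Stands on its plate. Origin: centre of its underside; x and y along its sides, z up.
- round_dish: Round open steel dish for the knobs, fixed to the bench: 160 mm outside diameter, wall 4 mm, rim 28 mm high, floor 5 mm above the bench. Origin: centre of its underside.
- long_tray: Long open dark-wood tray for the bar pulls, fixed to the bench: 200 mm along its y axis, 135 mm along its x axis (outside), walls 5 mm thick and 28 mm high, floor 5 mm above the bench. Origin: centre of its underside.
- square_tray: Square open dark-wood tray for the foot, fixed to the bench: 120 x 120 mm outside, walls 5 mm thick and 28 mm high, floor 5 mm above the bench. Origin: centre of its underside; x and y along its sides.
- jar: Little closed jar with a paper label and dark lid, 48 mm across and 60 mm tall, standing in the row of fittings; not to be moved. Origin: centre of its underside.
There are look-alikes about, which are no part of the job. What is shaped like the pull_a but pink is not meant. What is shaped like the long_tray but orange is not meant.

How it is judged:
At the end, for the whole second after the job is handed in: Knobs within 66 mm of the dish centre, pulls in the long tray within 0.35 rad of its length, foot in the square tray; each on the tray floor (underside 2 to 10 mm above the tray's), upright within 0.2 rad, released, at rest; jar upright, within 30 mm of its start (horizontal distance between each of knob_a, knob_b and round_dish below 0.066 m and z of knob_a in the frame of round_dish between 0.002 and 0.01 m and angle between each of knob_a, knob_b, pull_a, pull_b, foot's own z axis and vertical below 0.2 rad and linear speed of each of knob_a, knob_b, pull_a, pull_b, foot below 0.03 m/s and angular speed of each of knob_a, knob_b, pull_a, pull_b, foot below 0.3 rad/s and contact force between each of knob_a, knob_b, pull_a, pull_b, foot and the fingers below 0.1 N and z of knob_b in the frame of round_dish between 0.002 and 0.01 m and x of pull_a in the frame of long_tray between -0.06 and 0.06 m and y of pull_a in the frame of long_tray between -0.06 and 0.06 m and angle between the y axis of each of pull_a, pull_b and the y axis of long_tray, either way round below 0.35 rad and z of pull_a in the frame of long_tray between 0.002 and 0.01 m and x of pull_b in the frame of long_tray between -0.06 and 0.06 m and y of pull_b in the frame of long_tray between -0.06 and 0.06 m and z of pull_b in the frame of long_tray between 0.002 and 0.01 m and x of foot in the frame of square_tray between -0.045 and 0.045 m and y of foot in the frame of square_tray between -0.045 and 0.045 m and z of foot in the frame of square_tray between 0.002 and 0.01 m and distance of jar from where it was at the start of the episode below 0.03 m and angle between jar's own z axis and vertical below 0.3 rad); the robot touches nothing.
It fails at once if a fitting is dropped or flung (not in the fingers and faster than 0.9 m/s, as after a fall of about 40 mm) ((linear speed of knob_a above 0.9 m/s and contact force between knob_a and the fingers below 0.05 N) or (linear speed of knob_b above 0.9 m/s and contact force between knob_b and the fingers below 0.05 N) or (linear speed of pull_a above 0.9 m/s and contact force between pull_a and the fingers below 0.05 N) or (linear speed of pull_b above 0.9 m/s and contact force between pull_b and the fingers below 0.05 N) or (linear speed of foot above 0.9 m/s and contact force between foot and the fingers below 0.05 N)).
It fails at once if the jar is shoved more than 30 mm or knocked over (distance of jar from where it was at the start of the episode above 0.03 m or angle between jar's own z axis and vertical above 0.3 rad).
It also fails if it takes over 128 s, if anything falls off the work surface, if the arm or the gripper's body presses on something with over 40 N, if the wrist force passes 120 N, or if a joint passes its speed limit or range.

## Working session

There is one attempt and no reset: what is moved stays moved. The work goes in short steps, Python scripts to look and compute and a tool call to move; the robot and the scene stay as the last step left them, time stands still between calls to the robot, and variables do not carry over. Pictures are saved under pics/ and viewed, at most 14 in all, crops included, and the job is handed in when it is done.

Besides the shell and the picture viewer there is one more tool, called after "Request:" in YAML: its name, and indented under it one key for each argument. apply_moves: Moves the arm, as the interface text tells. Its arguments: {"type":"object","properties":{"deltas":{"type":"array"},"grip_force":{"type":"number"}},"required":["deltas"]}

```bash
mkdir -p pics; cat > h.py <<'E'
import numpy as np, cv2
from station import ctrl
from scipy.spatial.transform import Rotation as R
def snap(name,fn):
    o=ctrl.get_obs(); c=ctrl.camera(name)
    if 'pose' not in c:
        T=np.eye(4); T[:3,:3]=R.from_euler('xyz',o['eef_rot']).as_matrix(); T[:3,3]=o['ee_pos']
        c['pose']=T@np.array(c['hand_eye'])
    cv2.imwrite('pics/'+fn,c['img'][:,:,::-1]); return c
def ray(c,uv,z):
    K=np.array(c['K']);k=c['k1']
    p=np.array([(uv[0]-K[0,2])/K[0,0],(uv[1]-K[1,2])/K[1,1]]);s=p.copy()
    for _ in range(20): s=p/(1+k*(s@s))
    P=np.array(c['pose']); d=P[:3,:3]@np.array([s[0],-s[1],-1]); o=P[:3,3]
    return o+d*(z-o[2])/d[2]
E
python3 - <<'E'
from h import *
import pickle
d={}
for n in('top','scene'):
    c=snap(n,n+'0.png'); d[n]=c; print(n,c['K'],c['k1'],np.round(c['pose'],3))
pickle.dump(d,open('c0.pkl','wb'))
o=ctrl.get_obs();print(o['ee_pos'],o['eef_rot'],o['time_s'])
E
```

```text
top [[408.17643061   0.         286.99631081]
 [  0.         408.17643061 212.71634875]
 [  0.           0.           1.        ]] -0.028982433304762568 [[-0.013  0.99  -0.138  0.27 ]
 [-1.    -0.011  0.015  0.021]
 [ 0.013  0.138  0.99   1.031]
 [ 0.     0.     0.     1.   ]]
scene [[460.1055273    0.         270.6634976 ]
 [  0.         460.1055273  210.59984209]
 [  0.           0.           1.        ]] -0.02812021904788736 [[ 0.807 -0.428  0.406  0.933]
 [ 0.59   0.579 -0.563 -0.649]
 [ 0.006  0.694  0.72   0.91 ]
 [ 0.     0.     0.     1.   ]]
[0.18943411 0.51613033 0.22997042] [-3.14058614e+00 -1.03107762e-04  2.78976431e+00] 0.1
```

View pics/top0.png

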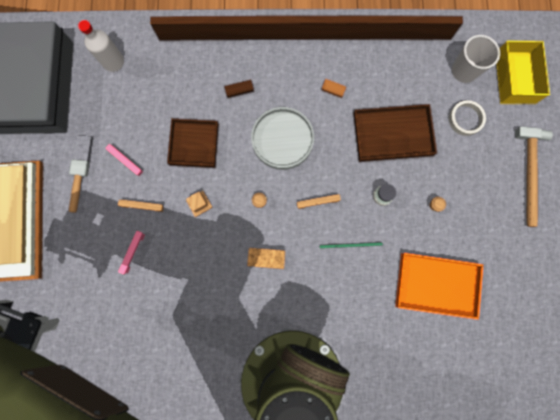

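View pics/scene0.png

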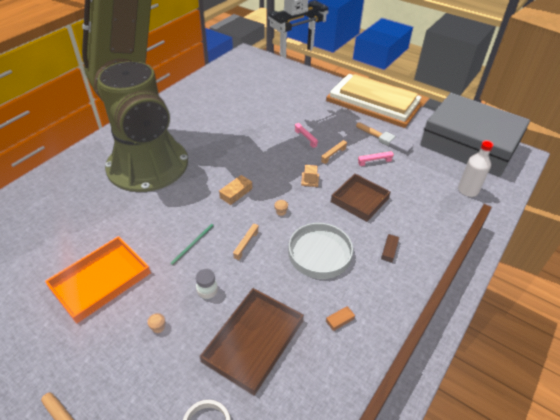

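Top view: the knobs are at (259,200) and (438,204), the beech pulls at (140,205) and (318,201), the foot at (199,203), and the jar at (385,193). The trays are the dish (283,138), long dark tray (395,132) and square tray (193,142).

Look-alikes to leave alone are the pink bars at (123,159) and (131,252), the orange tray (440,285), the blocks at (266,258), (333,88) and (239,88), and the green rod at (350,245).

```bash
python3 - <<'E'
from h import *
import pickle
c=pickle.load(open('c0.pkl','rb'))['top'];im=c['img'];hsv=cv2.cvtColor(im,cv2.COLOR_RGB2HSV)
def blob(seed,r,lo,hi):
    m=cv2.inRange(hsv,lo,hi); k=np.zeros_like(m); cv2.circle(k,seed,r,255,-1); m&=k
    n,l,s,cc=cv2.connectedComponentsWithStats(m); i=1+np.argmax(s[1:,4]); q=(l==i).astype(np.uint8)
    ct=max(cv2.findContours(q,0,2)[0],key=cv2.contourArea); return ct,s[i,4]
B=((5,70,70),(25,255,255))
for n,s,r,z in(('ka',(259,200),16,.023),('kb',(438,204),16,.023),('pa',(140,205),32,.026),('pb',(318,201),32,.026),('foot',(199,203),22,.046)):
    ct,a=blob(s,r,*B); h=np.array([ray(c,p,z)[:2] for p in ct[:,0].astype(float)],np.float32)
    (x,y),(w,hh),an=cv2.minAreaRect(h); print(n,a,np.round([x,y,w,hh],4),round(an,1))
D=((0,60,15),(25,255,110))
for n,s,r,z in(('long',(395,132),55,.028),('sq',(193,142),40,.028)):
    ct,a=blob(s,r,*D); h=np.array([ray(c,p,z)[:2] for p in ct[:,0].astype(float)],np.float32)
    (x,y),(w,hh),an=cv2.minAreaRect(h); print(n,a,np.round([x,y,w,hh],4),round(an,1))
for n,p,z in(('dish',(283,138),.028),('jar',(386,191),.06)): print(n,ray(c,p,z))
cv2.imwrite('pics/crop.png',cv2.resize(im[80:280,90:490,::-1],(800,400),interpolation=cv2.INTER_CUBIC))
E
```

```text
ka 182 [0.4439 0.0755 0.0351 0.0355] 89.4
kb 190 [ 0.429  -0.3743  0.0383  0.0362] 86.4
pa 349 [0.4341 0.3715 0.1129 0.0203] 82.4
pb 328 [ 0.4396 -0.0728  0.0199  0.1097] 9.8
foot 418 [0.4351 0.2223 0.0531 0.049 ] 29.0
long 3981 [ 0.6167 -0.2737  0.1376  0.2011] 4.3
sq 2200 [0.5936 0.2433 0.121  0.1226] 86.2
dish [0.60261259 0.0135357  0.028     ]
jar [ 0.45640536 -0.23512263  0.06      ]
```

View pics/crop.png

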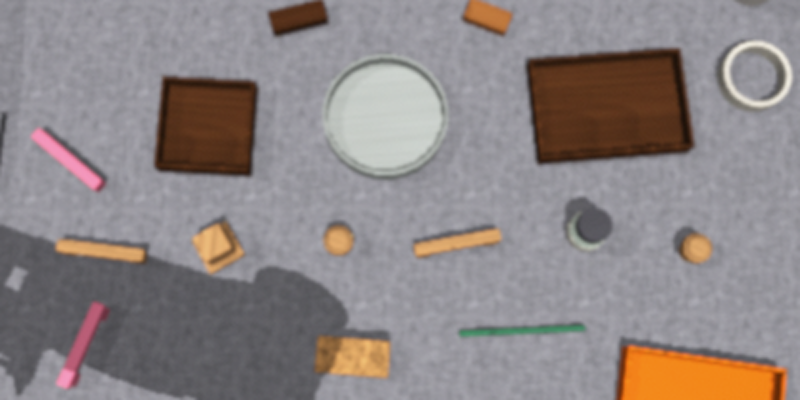

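Crop: the knobs, pulls, foot and jar match their descriptions, and the pink and orange things are clearly different. I'm going above pull_a first.

Request:
apply_moves:
  deltas:
    - [0,2.7,-1.6,-0.5,0,0,-0.15]
    - [0,2.7,-1.6,-0.5,0,0,-0.15]
    - [0,2.7,-1.6,-0.5,0,0,-0.15]
    - [0,2.7,-1.6,-0.5,0,0,-0.15]
    - [0,2.7,-1.6,-0.5,0,0,-0.15]
    - [0,2.7,-1.6,-0.5,0,0,-0.15]
    - [0,2.7,-1.6,-0.5,0,0,-0.15]
    - [0,2.7,-1.6,-0.5,0,0,-0.15]
    - [0,2.7,-1.6,-0.5,0,0,-0.15]
    - [0,0,0,0,0,0,0]
  grip_force: 15

```text
time_s: 1.1
ee_pos: [0.4345, 0.3703, 0.1842]
eef_rot: [-3.141, 0.001, 1.432]
force: [-0.3, 0.4, -0.0]
grip_width: 0.0942
grip_force: 0.0
```

```bash
cat >> h.py <<'E'
def look(fn,z,exp,rad=60,lo=(5,70,70),hi=(25,255,255)):
    "biggest beech blob nearest the expected point in the wrist picture, cast to plane z"
    c=snap('wrist',fn); o=ctrl.get_obs(); m=cv2.inRange(cv2.cvtColor(c['img'],cv2.COLOR_RGB2HSV),lo,hi)
    m=cv2.morphologyEx(m,cv2.MORPH_OPEN,np.ones((3,3)))
    print('tcp',np.round(o['ee_pos'],4),'yaw',round(o['eef_rot'][2],3),'grip',round(o['grip_width'],3),'t',o['time_s'])
    for ct in cv2.findContours(m,0,2)[0]:
        if cv2.contourArea(ct)<300: continue
        h=np.array([ray(c,p,z)[:2] for p in ct[:,0].astype(float)],np.float32)
        (x,y),(w,hh),an=cv2.minAreaRect(h)
        if np.hypot(x-exp[0],y-exp[1])<rad/1000: print(np.round([x,y,w,hh],4),round(an,1),'px',ct[:,0].mean(0).round(), 'bbox',cv2.boundingRect(ct))
    return c
E
python3 - <<'E'
from h import *
look('w1.png',.026,(.434,.3715))
E
```

```text
tcp [0.4332 0.3713 0.1847] yaw 1.438 grip 0.094 t 1.15
[0.4344 0.3758 0.1091 0.0151] 82.4 px [280. 173.] bbox (274, 139, 15, 101)
```

View pics/w1.png

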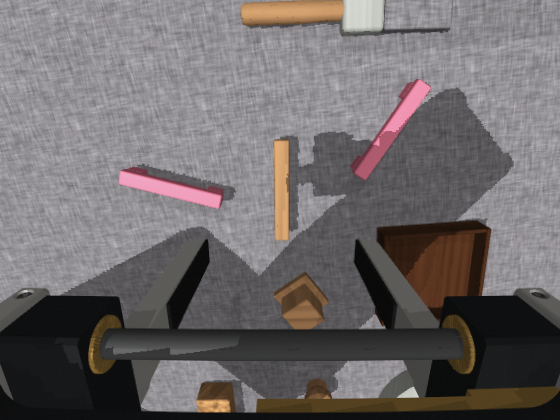

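Wrist view: the beech pull_a is in line with the jaws at (281,190), with both pink bars well clear of it. Descending and gripping.

Request:
apply_moves:
  deltas:
    - [0,0.1,0.3,-4,0,0,0]
    - [0,0,0,-4,0,0,0]
    - [0,0,0,-4,0,0,0]
    - [0,0,0,-3,0,0,0]
    - [0,0,0,-0.4,0,0,0]
    - [255,0,0,0,0,0,0]
    - [255,0,0,0,0,0,0]
    - [255,0,0,0,0,0,0]
    - [255,0,0,0,0,0,0]
    - [255,0,0,0,0,0,0]

```text
time_s: 2.15
ee_pos: [0.4338, 0.3755, 0.0322]
eef_rot: [3.141, -0.001, 1.44]
force: [0.3, -0.6, -0.4]
grip_width: 0.0576
grip_force: 0.0
```

Request:
apply_moves:
  deltas:
    - [255,0,0,0,0,0,0]
    - [255,0,0,0,0,0,0]
  grip_force: 20

```text
time_s: 2.35
ee_pos: [0.4336, 0.3753, 0.0316]
eef_rot: [3.142, -0.0, 1.44]
force: [-0.2, -0.3, -0.1]
grip_width: 0.0415
grip_force: 0.0
```

Request:
apply_moves:
  deltas:
    - [255,0,0,0,0,0,0]
    - [255,0,0,0,0,0,0]
    - [255,0,0,0,0,0,0]
    - [255,0,0,0,0,0,0]
    - [255,0,0,0,0,0,0]
    - [255,0,0,0,0,0,0]

```text
time_s: 2.95
ee_pos: [0.4335, 0.3753, 0.0314]
eef_rot: [-3.142, 0.0, 1.44]
force: [-0.4, 0.2, -1.0]
grip_width: 0.0159
grip_force: 20.0
```

Request:
apply_moves:
  deltas:
    - [255,0,0,2,0,0,0]
    - [255,0,0,4,0,0,0]
    - [255,0,0,4,0,0,0]
    - [255,0.6,-2,1,0,0,0.02]
    - [255,1.3,-4,0,0,0,0.02]
    - [255,1.3,-4,0,0,0,0.02]
    - [255,1.3,-4,0,0,0,0.02]
    - [255,1.3,-4,0,0,0,0.02]
    - [255,1.3,-4,0,0,0,0.02]
    - [255,1.3,-4,0,0,0,0.02]

```text
time_s: 3.95
ee_pos: [0.5177, 0.1136, 0.1416]
eef_rot: [3.141, -0.0, 1.581]
force: [0.6, -0.3, -0.3]
grip_width: 0.0157
grip_force: 20.0
```

Request:
apply_moves:
  deltas:
    - [255,1.3,-4,0,0,0,0.02]
    - [255,1.3,-4,0,0,0,0.02]
    - [255,1.3,-4,0,0,0,0.02]
    - [255,1.3,-4,0,0,0,0.01]
    - [255,1.3,-4,0,0,0,0.01]
    - [255,1.3,-4,0,0,0,0.01]
    - [255,1.3,-4,0,0,0,0.01]
    - [255,1.3,-4,0,0,0,0]
    - [255,1.3,-4,0,0,0,0]
    - [255,1.0,-2.7,0,0,0,0]

```text
time_s: 4.95
ee_pos: [0.6445, -0.2743, 0.1411]
eef_rot: [-3.141, -0.0, 1.678]
force: [0.3, 0.5, -0.6]
grip_width: 0.016
grip_force: 20.0
```

Request:
apply_moves:
  deltas:
    - [255,0,0,0,0,0,0]
    - [255,0,0,0,0,0,0]

```text
time_s: 5.15
ee_pos: [0.6442, -0.2717, 0.1408]
eef_rot: [-3.141, -0.001, 1.679]
force: [-0.3, -0.6, -0.3]
grip_width: 0.0159
grip_force: 20.0
```

```bash
python3 - <<'E'
from h import *
c=look('w2.png',.028,(.617,-.274),60,(0,60,15),(25,255,110))
look('w2b.png',.12,(.64,-.27),60)
E
```

```text
tcp [ 0.6443 -0.271   0.1411] yaw 1.68 grip 0.016 t 5.2
[ 0.6197 -0.2712  0.134   0.1948] 4.4 px [260. 190.] bbox (176, 93, 161, 204)
tcp [ 0.6444 -0.2707  0.1414] yaw 1.681 grip 0.016 t 5.25
[ 0.63   -0.2571  0.0706  0.1453] 4.2 px [262. 190.] bbox (200, 106, 118, 224)
```

View pics/w2.png

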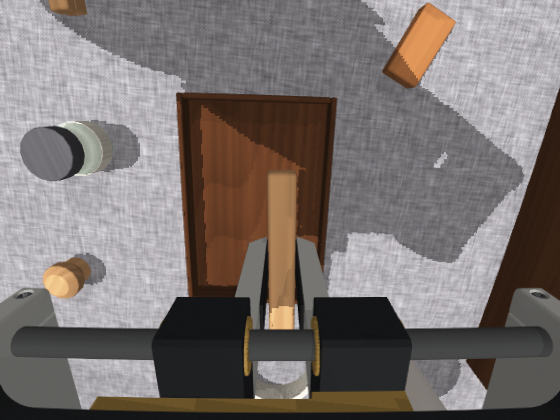

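The tray measures as centred at (0.618,-0.272), and the pull hangs over its far half at (282,240). Setting it down.

Request:
apply_moves:
  deltas:
    - [255,0,0,-3,0,0,-0.03]
    - [255,0,0,-4,0,0,0]
    - [255,0,0,-2,0,0,0]
    - [255,0,0,-0.8,0,0,0]
    - [255,0,0,-0.6,0,0,0]
    - [255,0,0,-0.1,0,0,0]
    - [255,0,0,0,0,0,0]

```text
time_s: 5.95
ee_pos: [0.645, -0.2717, 0.0377]
eef_rot: [3.14, 0.001, 1.65]
force: [0.1, -0.2, -0.1]
grip_width: 0.016
grip_force: 20.0
```

Request:
apply_moves:
  deltas:
    - [255,0,0,-0.1,0,0,0]
    - [255,0,0,0,0,0,0]
    - [180,0,0,0,0,0,0]
    - [180,0,0,0,0,0,0]
    - [180,0,0,0,0,0,0]
    - [180,0,0,0.5,0,0,0]
    - [180,0,0,4,0,0,0]
    - [180,0,0,4,0,0,0]
    - [180,0,0,3,0,0,0]
    - [180,-2,2,2,0,0,0.02]

```text
time_s: 6.95
ee_pos: [0.6254, -0.2531, 0.1731]
eef_rot: [3.139, 0.002, 1.669]
force: [0.5, 0.6, -0.7]
grip_width: 0.0283
grip_force: 0.0
```

Request:
apply_moves:
  deltas:
    - [150,-3,2.9,1,0,0,0.02]
    - [150,-3,2.9,0,0,0,0.02]
    - [150,-3,2.9,0,0,0,0.02]
    - [150,-3,2.9,0,0,0,0.01]
    - [150,-3,2.9,0,0,0,0]
    - [150,-3,2.9,0,0,0,0]
    - [150,-0.5,0.5,0,0,0,0]
    - [150,0,0,0,0,0,0]
    - [150,0,0,0,0,0,0]

```text
time_s: 7.85
ee_pos: [0.4403, -0.0732, 0.1809]
eef_rot: [3.141, 0.001, 1.74]
force: [0.2, -0.8, 0.2]
grip_width: 0.0386
grip_force: 0.0
```

```bash
python3 - <<'E'
from h import *
look('w3.png',.026,(.44,-.073))
E
```

```text
tcp [ 0.4403 -0.0734  0.1806] yaw 1.739 grip 0.039 t 7.9
[ 0.44   -0.0706  0.0158  0.1097] 10.1 px [281. 190.] bbox (274, 142, 16, 102)
```

Request:
apply_moves:
  deltas:
    - [150,0,0.25,-4,0,0,0]
    - [150,0,0,-4,0,0,0]
    - [150,0,0,-4,0,0,0]
    - [150,0,0,-2.5,0,0,0]
    - [150,0,0,-0.4,0,0,0]
    - [255,0,0,0,0,0,0]
    - [255,0,0,0,0,0,0]
    - [255,0,0,0,0,0,0]
    - [255,0,0,0,0,0,0]
    - [255,0,0,0,0,0,0]

```text
time_s: 8.9
ee_pos: [0.4403, -0.0704, 0.0326]
eef_rot: [3.139, 0.001, 1.74]
force: [-1.4, -0.3, 8.0]
grip_width: 0.0159
grip_force: 20.0
```

Request:
apply_moves:
  deltas:
    - [255,0,0,0,0,0,0]
    - [255,0,0,0,0,0,0]

```text
time_s: 9.1
ee_pos: [0.4403, -0.0704, 0.0326]
eef_rot: [3.14, 0.001, 1.74]
force: [-1.9, -0.1, 7.5]
grip_width: 0.0155
grip_force: 20.0
```

Request:
apply_moves:
  deltas:
    - [255,0,0,1,0,0,0]
    - [255,0,0,3,0,0,0]
    - [255,0,0,4,0,0,0]
    - [255,0,0,3,0,0,0]
    - [255,2,-2.7,0,0,0,-0.02]
    - [255,3,-4,0,0,0,-0.02]
    - [255,3,-4,0,0,0,-0.02]
    - [255,3,-4,0,0,0,-0.02]
    - [255,2.5,-3.6,0,0,0,-0.01]
    - [255,1.5,-2,0,0,0,0]

```text
time_s: 10.1
ee_pos: [0.5903, -0.2757, 0.142]
eef_rot: [3.141, 0.0, 1.648]
force: [-0.8, 0.1, 0.1]
grip_width: 0.0157
grip_force: 20.0
```

Request:
apply_moves:
  deltas:
    - [255,0,0,0,0,0,0]
    - [255,0,0,0,0,0,0]

```text
time_s: 10.3
ee_pos: [0.5892, -0.273, 0.1416]
eef_rot: [-3.141, -0.0, 1.649]
force: [0.0, 0.6, -0.4]
grip_width: 0.0159
grip_force: 20.0
```

```bash
python3 - <<'E'
from h import *
snap('wrist','w4.png')
E
```

```text
(no output)
```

View pics/w4.png

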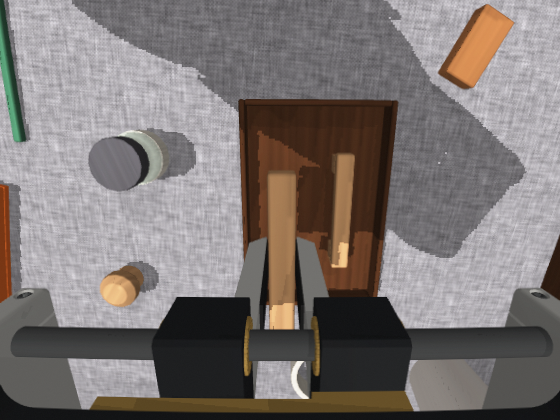

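pull_a stands in the tray at (343,210), and pull_b hangs beside it at (282,240) with a clear gap. Setting it down and going on to knob_b.

Request:
apply_moves:
  deltas:
    - [255,0,0,-3,0,0,0]
    - [255,0,0,-4,0,0,0]
    - [255,0,0,-2,0,0,0]
    - [255,0,0,-0.8,0,0,0]
    - [255,0,0,-0.5,0,0,0]
    - [255,0,0,-0.1,0,0,0]
    - [255,0,0,-0.1,0,0,0]
    - [255,0,0,0,0,0,0]

```text
time_s: 11.15
ee_pos: [0.59, -0.2733, 0.0377]
eef_rot: [3.14, 0.001, 1.65]
force: [-0.4, 0.3, 3.8]
grip_width: 0.0157
grip_force: 20.0
```

Request:
apply_moves:
  deltas:
    - [180,0,0,0,0,0,0]
    - [180,0,0,0,0,0,0]
    - [180,0,0,0,0,0,0]
    - [180,0,0,0.5,0,0,0]
    - [180,0,0,4,0,0,0]
    - [180,0,0,4,0,0,0]
    - [100,0,0,4,0,0,0]
    - [100,-2,-1.3,1.5,0,0,0]
    - [100,-4,-2.5,0,0,0,0]
    - [100,-4,-2.5,0,0,0,0]

```text
time_s: 12.15
ee_pos: [0.4886, -0.3365, 0.1773]
eef_rot: [3.141, 0.001, 1.651]
force: [-0.2, -1.2, 0.5]
grip_width: 0.0556
grip_force: 0.0
```

Request:
apply_moves:
  deltas:
    - [100,-4,-2.5,0,0,0,0]
    - [100,-2,-1.2,0,0,0,0]
    - [100,0,0,0,0,0,0]
    - [100,0,0,0,0,0,0]

```text
time_s: 12.55
ee_pos: [0.4298, -0.3732, 0.1769]
eef_rot: [3.141, 0.0, 1.649]
force: [0.7, -0.3, -0.2]
grip_width: 0.0571
grip_force: 0.0
```

```bash
python3 - <<'E'
from h import *
look('w5.png',.026,(.429,-.374))
E
```

```text
tcp [ 0.4302 -0.3729  0.1767] yaw 1.65 grip 0.057 t 12.6
[ 0.4298 -0.3726  0.0366  0.0378] 4.5 px [282. 198.] bbox (264, 180, 36, 36)
```

View pics/w5.png

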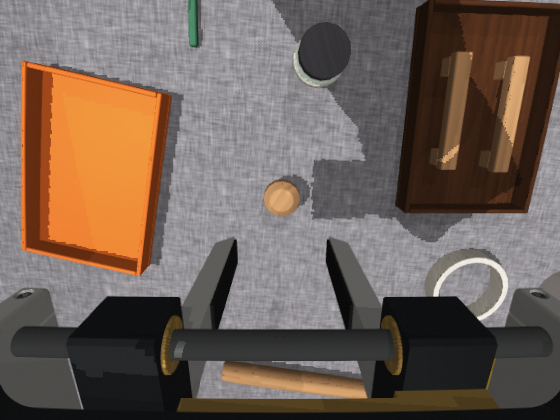

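Both pulls stand side by side in the long tray at (455,110) and (510,115). knob_b is centred under the jaws at (282,198). Gripping it.

Request:
apply_moves:
  deltas:
    - [100,0,0,-4,0,0,0]
    - [100,0,0,-4,0,0,0]
    - [100,0,0,-4,0,0,0]
    - [100,0,0,-2.2,0,0,0]
    - [100,0,0,-0.5,0,0,0]
    - [100,0,0,0,0,0,0]
    - [255,0,0,0,0,0,0]
    - [255,0,0,0,0,0,0]
    - [255,0,0,0,0,0,0]
    - [255,0,0,0,0,0,0]
  grip_force: 20

```text
time_s: 13.6
ee_pos: [0.43, -0.3735, 0.0305]
eef_rot: [3.14, 0.001, 1.65]
force: [-0.4, 1.3, 7.5]
grip_width: 0.0367
grip_force: 20.0
```

Request:
apply_moves:
  deltas:
    - [255,0,0,0,0,0,0]
    - [255,0,0,0,0,0,0]

```text
time_s: 13.8
ee_pos: [0.43, -0.3736, 0.0306]
eef_rot: [3.14, 0.001, 1.65]
force: [-1.1, 1.2, 7.4]
grip_width: 0.0367
grip_force: 20.0
```

Request:
apply_moves:
  deltas:
    - [255,0,0,1,0,0,0]
    - [255,0,0,3,0,0,0]
    - [255,0,0,4,0,0,0]
    - [255,0,0,3,0,0,0]
    - [255,1,2,0,0,0,0]
    - [255,2,4,0,0,0,0]
    - [255,2,4,0,0,0,0]
    - [255,2,4,0,0,0,0]
    - [255,2,4,0,0,0,0]
    - [255,2,4,0,0,0,0]

```text
time_s: 14.8
ee_pos: [0.54, -0.1515, 0.1403]
eef_rot: [3.141, 0.0, 1.65]
force: [0.9, -1.2, -0.7]
grip_width: 0.0369
grip_force: 20.0
```

Request:
apply_moves:
  deltas:
    - [255,2,4,0,0,0,0]
    - [255,2,4,0,0,0,0]
    - [255,1.5,4,0,0,0,0]
    - [255,0.8,1.7,0,0,0,0]
    - [255,0,0,0,0,0,0]
    - [255,0,0,0,0,0,0]

```text
time_s: 15.4
ee_pos: [0.6023, -0.017, 0.1396]
eef_rot: [-3.141, 0.0, 1.65]
force: [0.3, 0.0, -0.4]
grip_width: 0.0369
grip_force: 20.0
```

```bash
python3 - <<'E'
from h import *
c=snap('wrist','w6.png');print(ctrl.get_obs()['ee_pos'])
import pickle; pickle.dump(c,open('c6.pkl','wb'))
E
```

```text
[ 0.60214837 -0.01746261  0.13961684]
```

View pics/w6.png

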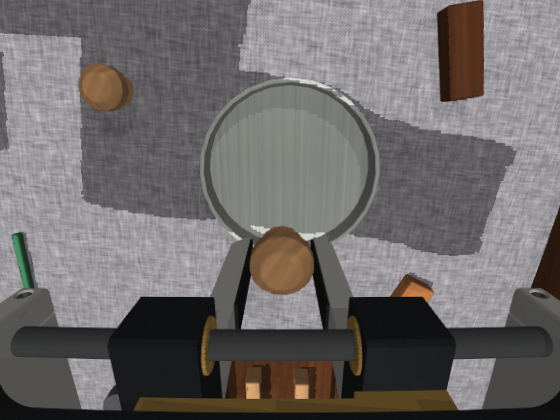

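The knob at (282,260) is held upright over the near half of the dish. The dish rim spans columns 201 to 379, centred near (290,167).

```bash
python3 - <<'E'
from h import *
import pickle;c=pickle.load(open('c6.pkl','rb'))
for p in((290,167),(201,167),(379,167),(290,78)): print(ray(c,p,.028).round(4))
E
```

```text
[0.6066 0.0232 0.028 ]
[0.5283 0.017  0.028 ]
[0.685  0.0295 0.028 ]
[0.6003 0.0961 0.028 ]
```

Request:
apply_moves:
  deltas:
    - [255,0.3,0.2,-3,0,0,0]
    - [255,0,0,-4,0,0,0]
    - [255,0,0,-2,0,0,0]
    - [255,0,0,-0.8,0,0,0]
    - [255,0,0,-0.4,0,0,0]
    - [255,0,0,-0.1,0,0,0]
    - [255,0,0,0,0,0,0]
    - [255,0,0,-0.1,0,0,0]
    - [255,0,0,0,0,0,0]

```text
time_s: 16.35
ee_pos: [0.6057, -0.0142, 0.036]
eef_rot: [3.141, 0.0, 1.65]
force: [-0.2, 0.1, -0.2]
grip_width: 0.0372
grip_force: 20.0
```

Request:
apply_moves:
  deltas:
    - [255,0,0,-0.05,0,0,0]
    - [255,0,0,0,0,0,0]
    - [120,0,0,0,0,0,0]
    - [120,0,0,0,0,0,0]
    - [120,0,0,0,0,0,0]
    - [120,0,0,0.5,0,0,0]
    - [120,0,0,4,0,0,0]
    - [120,0,0,4,0,0,0]
    - [100,0,0,4,0,0,0]
    - [100,-2,1.2,1.5,0,0,0]

```text
time_s: 17.35
ee_pos: [0.5873, -0.003, 0.1793]
eef_rot: [3.135, 0.001, 1.649]
force: [0.3, 0.3, 0.5]
grip_width: 0.0566
grip_force: 0.0
```

Request:
apply_moves:
  deltas:
    - [100,-4,2.2,0,0,0,0]
    - [100,-4,2.2,0,0,0,0]
    - [100,-4,2.2,0,0,0,0]
    - [100,-2.2,1.3,0,0,0,0]
    - [100,0,0,0,0,0,0]
    - [100,0,0,0,0,0,0]

```text
time_s: 17.95
ee_pos: [0.4439, 0.0769, 0.1756]
eef_rot: [3.14, 0.0, 1.65]
force: [0.2, -0.5, -0.4]
grip_width: 0.0572
grip_force: 0.0
```

```bash
python3 - <<'E'
from h import *
look('w7.png',.026,(.444,.076))
E
```

```text
tcp [0.4442 0.0766 0.1754] yaw 1.65 grip 0.057 t 18.0
[0.444  0.078  0.0364 0.0376] 4.6 px [280. 198.] bbox (264, 180, 36, 36)
```

Request:
apply_moves:
  deltas:
    - [100,0,0.1,-4,0,0,0]
    - [100,0,0,-4,0,0,0]
    - [100,0,0,-4,0,0,0]
    - [100,0,0,-2,0,0,0]
    - [100,0,0,-0.6,0,0,0]
    - [100,0,0,0,0,0,0]
    - [255,0,0,0,0,0,0]
    - [255,0,0,0,0,0,0]
    - [255,0,0,0,0,0,0]
    - [255,0,0,0,0,0,0]

```text
time_s: 19.0
ee_pos: [0.4441, 0.0778, 0.0298]
eef_rot: [3.14, 0.0, 1.65]
force: [-1.4, -0.8, 7.6]
grip_width: 0.0371
grip_force: 20.0
```

Request:
apply_moves:
  deltas:
    - [255,0,0,0,0,0,0]
    - [255,0,0,1,0,0,0]
    - [255,0,0,3,0,0,0]
    - [255,0,0,4,0,0,0]
    - [255,0,0,3,0,0,0]
    - [255,2,-0.4,0,0,0,0]
    - [255,4,-0.8,0,0,0,0]
    - [255,4,-0.8,0,0,0,0]
    - [255,4,-0.7,0,0,0,0]
    - [255,2.2,-0.4,0,0,0,0]

```text
time_s: 20.0
ee_pos: [0.6075, 0.0462, 0.1395]
eef_rot: [3.141, 0.0, 1.649]
force: [-0.2, 0.0, -1.0]
grip_width: 0.0369
grip_force: 20.0
```

Request:
apply_moves:
  deltas:
    - [255,0,0,0,0,0,0]
    - [255,0,0,0,0,0,0]

```text
time_s: 20.2
ee_pos: [0.605, 0.0468, 0.139]
eef_rot: [-3.141, -0.0, 1.65]
force: [-0.1, -0.2, -1.1]
grip_width: 0.0369
grip_force: 20.0
```

Request:
apply_moves:
  deltas:
    - [255,0,0,-3,0,0,0]
    - [255,0,0,-4,0,0,0]
    - [255,0,0,-2,0,0,0]
    - [255,0,0,-0.8,0,0,0]
    - [255,0,0,-0.4,0,0,0]
    - [255,0,0,-0.1,0,0,0]
    - [255,0,0,0,0,0,0]
    - [255,0,0,-0.1,0,0,0]
    - [255,0,0,0,0,0,0]

```text
time_s: 21.1
ee_pos: [0.6057, 0.0468, 0.0355]
eef_rot: [3.141, 0.0, 1.65]
force: [-0.1, 0.0, -0.3]
grip_width: 0.0369
grip_force: 20.0
```

Request:
apply_moves:
  deltas:
    - [255,0,0,-0.05,0,0,0]
    - [255,0,0,0,0,0,0]
    - [120,0,0,0,0,0,0]
    - [120,0,0,0,0,0,0]
    - [120,0,0,0,0,0,0]
    - [120,0,0,0.5,0,0,0]
    - [120,0,0,4,0,0,0]
    - [120,0,0,4,0,0,0]
    - [80,0,0,4,0,0,0]
    - [80,-2,2,3,0,0,0.03]

```text
time_s: 22.1
ee_pos: [0.5866, 0.0655, 0.1923]
eef_rot: [3.139, 0.0, 1.678]
force: [0.5, 1.4, -0.2]
grip_width: 0.0622
grip_force: 0.0
```

Request:
apply_moves:
  deltas:
    - [80,-3.5,3.5,0,0,0,0.1]
    - [80,-3.5,3.5,0,0,0,0.1]
    - [80,-3.5,3.5,0,0,0,0.1]
    - [80,-3.5,3.5,0,0,0,0.1]
    - [80,-1,1.5,0,0,0,0]
    - [80,0,0,0,0,0,0]
    - [80,0,0,0,0,0,0]

```text
time_s: 22.8
ee_pos: [0.4358, 0.2217, 0.1898]
eef_rot: [3.141, 0.0, 2.08]
force: [-0.0, -0.7, 0.2]
grip_width: 0.0643
grip_force: 0.0
```

```bash
python3 - <<'E'
from h import *
import pickle
c=look('w8.png',.046,(.435,.222)); pickle.dump(c,open('c8.pkl','wb'))
E
```

```text
tcp [0.4361 0.2213 0.1896] yaw 2.079 grip 0.065 t 22.85
[0.4353 0.2368 0.0446 0.0475] 29.2 px [290. 198.] bbox (266, 164, 45, 47)
```

View pics/w8.png

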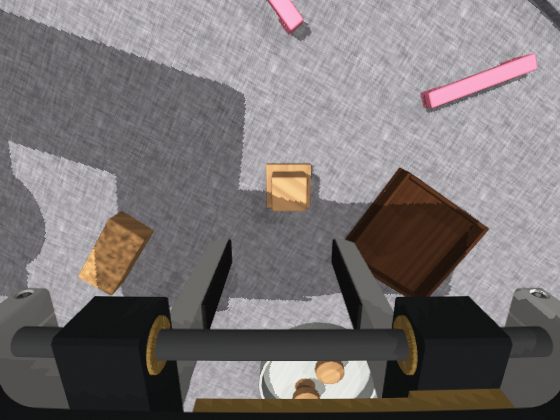

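Wrist view: the foot is square to the jaws. Its block top spans about (271–309, 176–211) and the far plate edge runs from (266,163) to (312,163). Both knobs stand in the dish at (305,388) and (330,372).

```bash
python3 - <<'E'
from h import *
import pickle;c=pickle.load(open('c8.pkl','rb'))
b=[ray(c,p,.046)[:2] for p in((271.5,176),(308,176),(309,210.5),(272,210.5))]
print(np.round(b,4),np.mean(b,0),[np.linalg.norm(b[i]-b[i-1]).round(4) for i in range(4)])
a,d=ray(c,(266,163.5),.01)[:2],ray(c,(312,163.5),.01)[:2]; e=(d-a)/np.linalg.norm(d-a)
print(np.linalg.norm(d-a),(a+d)/2+.025*np.array([e[1],-e[0]]),(a+d)/2-.025*np.array([e[1],-e[0]]))
m=(a+d)/2
t=[ray(c,p,.028)[:2] for p in((403,169),(487,230))];print('tray corners',t)
print('dish knobs',ray(c,(330,370),.039))
E
```

```text
[[0.4151 0.239 ]
 [0.4469 0.2567]
 [0.4661 0.2262]
 [0.4329 0.2076]] [0.44025379 0.23237796] [np.float64(0.0361), np.float64(0.0363), np.float64(0.0361), np.float64(0.0381)]
0.0507170377984031 [0.43993732 0.23200877] [0.41553908 0.27565193]
tray corners [array([0.53361558, 0.30984309]), array([0.65845405, 0.30040563])]
dish knobs [0.59981772 0.05500926 0.039     ]
```

Request:
apply_moves:
  deltas:
    - [80,0.4,1.1,-2,0,0,0]
    - [80,0,0,-3,0,0,0]
    - [80,0,0,-4,0,0,0]
    - [80,0,0,-4,0,0,0]
    - [80,0,0,-1.6,0,0,0]
    - [80,0,0,-0.3,0,0,0]
    - [80,0,0,0,0,0,0]
    - [255,0,0,0,0,0,0]
    - [255,0,0,0,0,0,0]
    - [255,0,0,0,0,0,0]
  grip_force: 25

```text
time_s: 23.85
ee_pos: [0.44, 0.2329, 0.0413]
eef_rot: [3.14, 0.0, 2.08]
force: [0.4, 0.1, 0.8]
grip_width: 0.0437
grip_force: 0.0
```

Request:
apply_moves:
  deltas:
    - [255,0,0,0,0,0,0]
    - [255,0,0,0,0,0,0]
    - [255,0,0,0,0,0,0]
    - [255,0,0,0,0,0,0]

```text
time_s: 24.25
ee_pos: [0.4397, 0.2329, 0.0409]
eef_rot: [3.141, 0.0, 2.08]
force: [-0.9, -1.2, 6.0]
grip_width: 0.0359
grip_force: 25.0
```

Request:
apply_moves:
  deltas:
    - [255,0,0,1,0,0,0]
    - [255,0,0,3,0,0,0]
    - [255,0,0,4,0,0,0]
    - [255,0,0,3,0,0,0]
    - [255,1.5,0.1,0,0,0,-0.08]
    - [255,3,0.2,0,0,0,-0.1]
    - [255,3,0.2,0,0,0,-0.1]
    - [255,3,0.2,0,0,0,-0.1]
    - [255,3,0.2,0,0,0,-0.1]
    - [255,1.8,0.2,0,0,0,-0.1]

```text
time_s: 25.25
ee_pos: [0.594, 0.2436, 0.1507]
eef_rot: [3.142, 0.0, 1.495]
force: [0.3, -0.1, -1.0]
grip_width: 0.0357
grip_force: 25.0
```

Request:
apply_moves:
  deltas:
    - [255,0,0,0,0,0,0]
    - [255,0,0,0,0,0,0]
    - [255,0,0,0,0,0,0]

```text
time_s: 25.55
ee_pos: [0.5918, 0.2439, 0.1507]
eef_rot: [-3.141, 0.0, 1.502]
force: [-0.4, 0.6, -0.6]
grip_width: 0.0356
grip_force: 25.0
```

```bash
python3 - <<'E'
from h import *
look('w9.png',.028,(.593,.244),60,(0,60,15),(25,255,110))
E
```

```text
tcp [0.5918 0.2439 0.1509] yaw 1.502 grip 0.036 t 25.6
[0.5814 0.214  0.0212 0.0312] 86.1 px [273. 236.] bbox (257, 226, 33, 21)
[0.5963 0.2488 0.1192 0.1195] 86.1 px [283. 214.] bbox (220, 137, 133, 122)
```

View pics/w9.png

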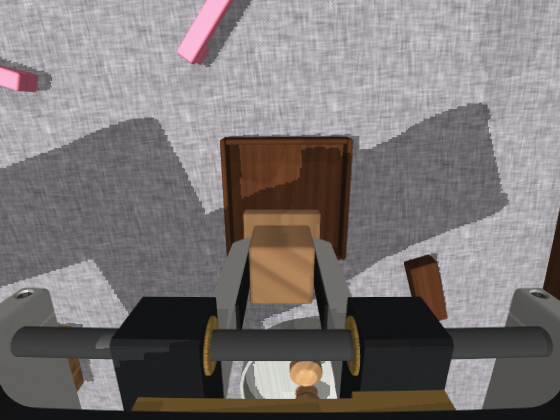

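The foot at (282,260) is held upright and square over the tray, whose far edge is at row 138 and which is centred near (0.595,0.246). Setting it down.

Request:
apply_moves:
  deltas:
    - [255,0.3,0.2,-3,0,0,0]
    - [255,0,0,-4,0,0,0]
    - [255,0,0,-2,0,0,0]
    - [255,0,0,-0.8,0,0,0]
    - [255,0,0,-0.4,0,0,0]
    - [255,0,0,-0.1,0,0,0]
    - [255,0,0,-0.1,0,0,0]
    - [255,0,0,-0.05,0,0,0]
    - [255,0,0,0,0,0,0]

```text
time_s: 26.5
ee_pos: [0.5957, 0.2459, 0.0465]
eef_rot: [3.141, -0.0, 1.5]
force: [0.1, -0.1, -0.8]
grip_width: 0.036
grip_force: 25.0
```

Request:
apply_moves:
  deltas:
    - [120,0,0,0,0,0,0]
    - [120,0,0,0,0,0,0]
    - [120,0,0,0,0,0,0]
    - [120,0,0,0.5,0,0,0]
    - [120,0,0,3,0,0,0]
    - [120,0,0,4,0,0,0]
    - [120,0,0,4,0,0,0]
    - [120,0,0,4,0,0,0]
    - [120,-3,0,3,0,0,0]
    - [120,-4,0,0,0,0,0]

```text
time_s: 27.5
ee_pos: [0.5264, 0.246, 0.2353]
eef_rot: [3.135, -0.003, 1.499]
force: [0.2, -0.2, -0.7]
grip_width: 0.0497
grip_force: 0.0
```

Request:
apply_moves:
  deltas:
    - [120,-4,1,0,0,0,0]
    - [120,-4,2,0,0,0,0]
    - [120,-4,2,0,0,0,0]
    - [120,-4,2,0,0,0,0]
    - [120,0,0,0,0,0,0]
    - [120,0,0,0,0,0,0]

```text
time_s: 28.1
ee_pos: [0.3653, 0.3161, 0.2317]
eef_rot: [3.141, -0.001, 1.501]
force: [0.4, 0.0, 0.1]
grip_width: 0.0496
grip_force: 0.0
```

```bash
python3 - <<'E'
from h import *
c=snap('top','top1.png');cv2.imwrite('pics/crop2.png',cv2.resize(c['img'][80:280,120:470,::-1],(800,457),interpolation=cv2.INTER_CUBIC))
E
```

```text
(no output)
```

View pics/crop2.png

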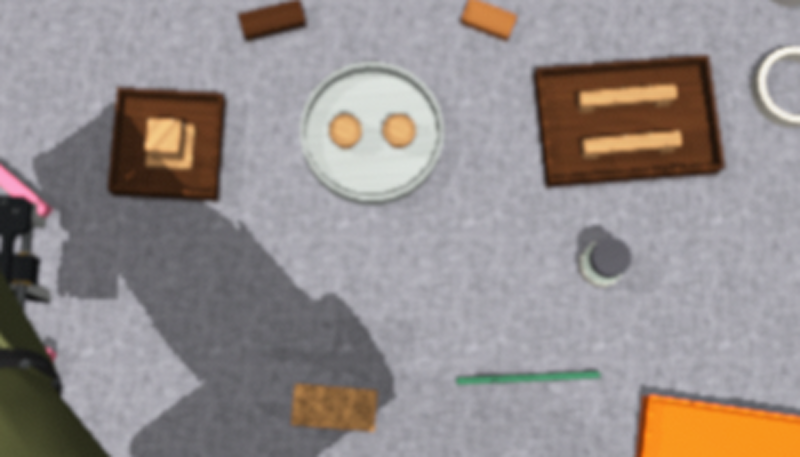

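The foot is in the square tray at (168,143), the knobs are in the dish at (345,130) and (398,130), and the pulls lie lengthwise in the long tray at (628,96) and (632,143). The jar at (605,257) hasn't moved. Handing in.

```bash
python3 -c "
from station import ctrl
print(ctrl.hand_in())"
```

```text
the job is handed in; nothing more can be done
None
```

All five fittings are set down upright in their trays and released, the jar hasn't moved, and the job was handed in after about 28 s of the 128 s allowed; the hand-in returned no verdict.

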